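# Count to the third gap and push the tub home

## Robot

A 6-joint arm with a two-finger parallel gripper is mounted at the origin on the work surface. World frame = base frame: x ahead of the robot, y to its left, z up, the work surface at z = 0. Lengths are in m, angles in rad, forces in N, time in s.
With the tool pointing down it reaches from about 0.425 to 0.95 m from the base axis. Payload 3.5 kg.
Tool frame: the origin (TCP) lies at the very end of the fingers, on their centre line; the grasp point (between the pads) lies 19 mm behind it (grip_depth is the distance from the TCP to the grasp point, in m); x points along the fingers, z is the direction in which the jaws open and shut, and the axes are right-handed (so a half turn about x gives the same grasp; the last joint's range is limited). The gripper opens to 85 mm and grips with 20 to 120 N. Pads are 22 mm wide; open, the fingers measure 114 mm over their backs; the gripper's body (76 mm by 85 mm) begins 54 mm behind the grasp point. The pads swing forward as they close: fully open they stand 13 mm farther back than shut.
Start: joints at [0.972, 0.286, 1.577, -0, 1.279, -0.15], TCP at [0.293, 0.608, 0.231] pointing down, gripper open.
Joint ranges: [-2.77, 2.77], [-0.9, 2.22], [0.21, 2.48], [-1.53, 4.67], [0.24, 2.81], [-2.84, 2.84]. Speed limits (rad/s): [2.79, 2.79, 3.14, 3.14, 3.14, 3.14].

## Interface

Orientations are given as a unit quaternion [x, y, z, w].
In Python, from plant import get_state, read_camera, calibration, sign_off, recognise, grip_depth gives the robot as it stands. The module is installed in compiled form; this text tells all that it offers.
- The arm moves only by the tool servo_tool, never from a script. Its argument "deltas" is a list that holds one entry, the list of rows, each a list of 4 numbers: the shift along the world's x, y, z scaled (see below), then the turn about the world's z scaled (see below). In form: [[[tx, ty, tz, spin], ...]]. A call has exactly 5 rows; each row is the pose to reach, as a shift and turn from the pose commanded when the call began; what a row does not reach only later rows make up. The controller multiplies each number of a shift by 10 cm and each number of a turn by 90 degrees. A row lasts 1/10 s, in which the tool goes at most 50 mm and 8.59 degrees, less where a joint would pass 70% of its speed; a pose out of reach is approached as far as the arm can. A call with a number of a shift or a turn outside -1 to 1 is refused whole. A call with a gripper value outside its range is refused whole. "claw" is the gripper's target within -1 to 1 (fully open at 1, half-way at 0, shut at -1), set as the call begins (left out, the last holds). The fingers move at their own pace and stop on an object; "force" is the grip in N (left out, the last holds). Time passes only in rows, so rows that repeat a pose let the fingers close, or fill a call up. It gives the time, the measured TCP pose, the force and the opening at its end, in the units of the state.
- get_state(): the state, without advancing time (a new reading comes with each control period).
- read_camera(name): name is "scene" or "top"; returns the picture (400x640x3 uint8, blue, green, red); there is no depth.
- calibration(name): a dict with "intrinsics" (3x3 intrinsics, pixels), "dist" ([k1, k2, p1, p2, k3] as OpenCV has them; the pictures are not rectified), "R" (3x3) and "t" (3): a world point X has camera coordinates R X + t. Camera axes: x right, y down, z forward; pixel columns grow to the right and rows downward; lengths in m; the calibration is good to about 2 mm. A picture is of the moment at which its call begins. calibration takes no time and is no camera call.
- sign_off(): hands the job in, once; it reports no verdict.
Trained networks look in the newest picture that a camera, given by its name, has taken for a name from the list of things; names that differ only in an ending like _2 or _b are one class to them, and where a whole thing is asked for, a point or a joint stands for the part that bears it (a point fixed in the world has none). Each returns a list of dicts, best first, with "p" (0 to 1); they miss things now and then, are a little off and sometimes report something else, mostly with a low value. They report only what shows in the picture. A call takes as long as a camera call. They do not tell look-alikes from the thing itself.
- recognise(camera, query): "at" ([x, y, z] in m, in world coordinates, good to about 4 mm: the middle of the surface that is visible of it).
The state is a dict: "time": time; "qpos": joint angles; "dq": joint speeds; "joint_efforts": joint torques, N m; "eef_pos": TCP position; "tcp_rot": TCP orientation; "contact_force": force on the tool from outside, world axes, zero at the start; "wrist_torque": the same for the moment, N m; "opening": opening from 0.0 (shut) to 1.0 (fully open).
Only numpy, scipy, OpenCV 4.12 (cv2) and the standard library are available. Lean on these libraries where they do the work, as an engineer would, in place of code of your own. Each camera call takes 0.05 s, during which the arm holds its last target. There are 200 camera calls.

## Task

With the gripper shut, run a fingertip along the top of the rack's rail from the end with the red post, keeping it on the rail to count the gaps below: over the first, the second and on to the yellow stretch over the third, going no farther than that. Then push the blue tub, which must stay put until you have counted, along the table into that third gap until it is fully home against the back board, upright. Only push it, never pick it up or tip it, and leave the jars, bottles and other things where they are.

Things in the scene. Friction and masses are not known exactly. Their poses are not given: they have to be found in the camera images.
- rack: plywood rack fixed to the table, 376 mm long (its y). Five dividers, 8 thick, 60 tall, at its y = +184, +92, 0, -92, -184 mm make four gaps 84 mm wide, centred at y = +138 (A), +46 (B), -46 (C), -138 (D). Gaps open to its -x (towards the robot), dividers begin at x = -40 mm, no floor: things slide in on the table. A and D hold a jar, B and C are empty. Origin: centre at table height, z up
- back_board (a point): middle of the rack's back board, on its front face at table height: 24 mm in +x of the rack's origin; axes as the rack. The board, 64 mm tall, closes the gaps at the back. On it lies a straight flat fixed rail along y, 24 mm wide (6 mm before this face to 18 mm behind it), its top 80 mm above the table
- red_post: red round post, 26 mm wide, 80 tall, standing at one end of the rail (202 mm from the rack's middle, at its +y or -y end): counting starts here. A like white post stands at the other end. Origin under its centre, on the table
- tub_center (a point): blue round tub with a white lid (grey disc on top), 72 mm wide, 50 tall, about 0.2 to 0.4 kg, standing loose on the table in front of the rack; this point is its centre, 25 mm above the table when it stands
- cap_a: yellow stretch of the rail above the middle of gap A: 24 x 46 x 16 mm (x, y, z), flush with the rest of the rail; origin at its centre, 8 mm below its top
- cap_b: yellow stretch of the rail above the middle of gap B: 24 x 46 x 16 mm (x, y, z), flush with the rest of the rail; origin at its centre, 8 mm below its top
- cap_c: yellow stretch of the rail above the middle of gap C: 24 x 46 x 16 mm (x, y, z), flush with the rest of the rail; origin at its centre, 8 mm below its top
- cap_d: yellow stretch of the rail above the middle of gap D: 24 x 46 x 16 mm (x, y, z), flush with the rest of the rail; origin at its centre, 8 mm below its top
- rail_ab: bare metal stretch of the rail between the yellow stretches of gaps A and B: 24 x 46 x 16 mm; origin at its centre, 8 mm below its top
- rail_bc: bare metal stretch of the rail between the yellow stretches of gaps B and C: 24 x 46 x 16 mm; origin at its centre, 8 mm below its top
- rail_cd: bare metal stretch of the rail between the yellow stretches of gaps C and D: 24 x 46 x 16 mm; origin at its centre, 8 mm below its top
- jar_a: amber jar with a steel lid, 58 wide, 75 tall, standing in gap A (mm); bystander, origin under its centre
- jar_d: terracotta-coloured jar with a green lid, 58 wide, 70 tall, standing in gap D (mm); bystander, origin under its centre
- sauce_dark: dark sauce bottle, 60 wide, 160 tall, to the left (+y) of the rack (mm); bystander, origin under its centre
- sauce_orange: orange sauce bottle, 52 wide, 150 tall, to the right (-y) (mm); bystander, origin under its centre
- cup: white cup, 72 wide, 75 tall, to the right (mm); bystander, origin under its centre
- dish: steel dish, 120 wide, 45 tall, behind the rack (mm); bystander, origin under its centre
- spoon: spoon lying behind the rack (mm); bystander, origin in its lower side
Not all that is in view belongs to the job. Of the things that look like the red_post, the middle-sized one is meant.

How it is judged:
By the outcome, as a careful person would: the job done as asked, in the order asked, and still so for the second after the job is handed in, with the robot touching nothing.
It also fails if it takes over 72 s, if anything falls off the work surface, if the arm or the gripper's body presses on something with over 40 N, if the wrist force passes 120 N, or if a joint passes its speed limit or range.

## Working session

There is one attempt and no reset: what is moved stays moved. The work goes in short steps, Python scripts to look and compute and a tool call to move; the robot and the scene stay as the last step left them, time stands still between calls to the robot, and variables do not carry over. Pictures are saved under pics/ and viewed, about 8 in all and at most 12, crops included, and the job is handed in when it is done.

Besides the shell and the picture viewer there is one more tool, called after "Call:" in YAML: its name, and indented under it one key for each argument. servo_tool: Moves the arm, as the interface text tells. Its arguments: {"type":"object","properties":{"deltas":{"type":"array"},"claw":{"type":"number"},"force":{"type":"number"}},"required":["deltas"]}

```bash
mkdir -p pics
python3 - <<'E'
from plant import *
import cv2
s=get_state();print(s['time'],s['eef_pos'],s['tcp_rot'],s['opening'],grip_depth)
for c in("scene","top"):
    im=read_camera(c);cv2.imwrite(f"pics/{c}0.png",im)
    for q in("rack","red_post","tub_center","cap_a","rail_ab","jar_a","jar_d","sauce_dark","sauce_orange","cup","dish"):
        print(c,q,[(round(d['p'],2),[round(float(v),3) for v in d['at']]) for d in recognise(c,q)][:6])
print(get_state()['time'])
E
```

```text
0.0 [0.29248781 0.60762354 0.22994415] [-0.37652733  0.59949188  0.37586466  0.59796523] 0.9981604824879114 0.0187
scene rack [(0.84, [0.621, 0.016, 0.049])]
scene red_post [(0.93, [0.594, -0.254, 0.065]), (0.63, [0.53, -0.204, 0.034]), (0.61, [0.604, -0.172, 0.046])]
scene tub_center [(0.85, [0.444, 0.039, 0.042])]
scene cap_a [(0.58, [0.621, -0.017, 0.083]), (0.5, [0.634, 0.079, 0.081]), (0.44, [0.637, 0.166, 0.077])]
scene rail_ab [(0.56, [0.635, 0.122, 0.081])]
scene jar_a [(0.69, [0.557, -0.105, 0.071])]
scene jar_d [(0.69, [0.557, -0.105, 0.071])]
scene sauce_dark [(0.67, [0.505, 0.397, 0.074]), (0.67, [0.629, 0.077, 0.085]), (0.56, [0.558, -0.102, 0.073])]
scene sauce_orange [(0.9, [0.538, -0.396, 0.073])]
scene cup [(0.85, [0.353, -0.34, 0.053]), (0.35, [0.616, -0.014, 0.087]), (0.3, [0.501, 0.393, 0.073])]
scene dish [(0.92, [0.79, 0.046, 0.027])]
top rack [(0.93, [0.613, 0.03, 0.082])]
top red_post [(0.56, [0.576, -0.242, 0.107]), (0.47, [0.524, -0.2, 0.055])]
top tub_center [(0.59, [0.416, 0.04, 0.048])]
top cap_a [(0.55, [0.619, 0.076, 0.079]), (0.55, [0.608, -0.018, 0.077]), (0.54, [0.601, -0.104, 0.081]), (0.47, [0.514, -0.384, 0.104])]
top rail_ab [(0.54, [0.625, 0.118, 0.079])]
top jar_a [(0.73, [0.571, 0.164, 0.079]), (0.65, [0.546, -0.099, 0.074])]
top jar_d [(0.73, [0.571, 0.164, 0.079]), (0.65, [0.546, -0.099, 0.074])]
top sauce_dark [(0.6, [0.48, 0.396, 0.105])]
top sauce_orange [(0.96, [0.512, -0.384, 0.105]), (0.39, [0.549, -0.1, 0.069])]
top cup [(0.56, [0.331, -0.356, 0.029]), (0.42, [0.815, 0.034, 0.02])]
top dish [(0.59, [0.817, 0.036, 0.019]), (0.49, [0.589, -0.168, 0.08]), (0.45, [0.627, 0.164, 0.079])]
1.2
```

View pics/scene0.png

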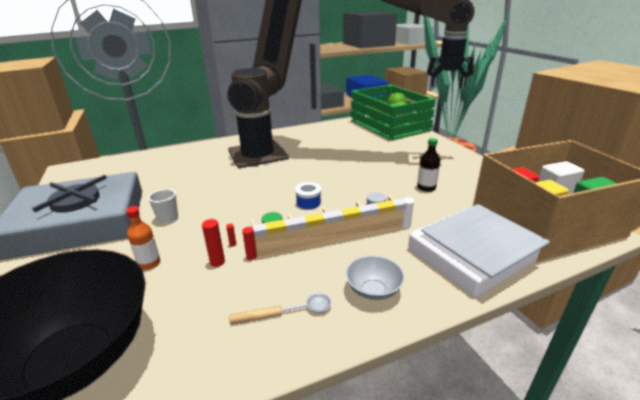

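View pics/top0.png

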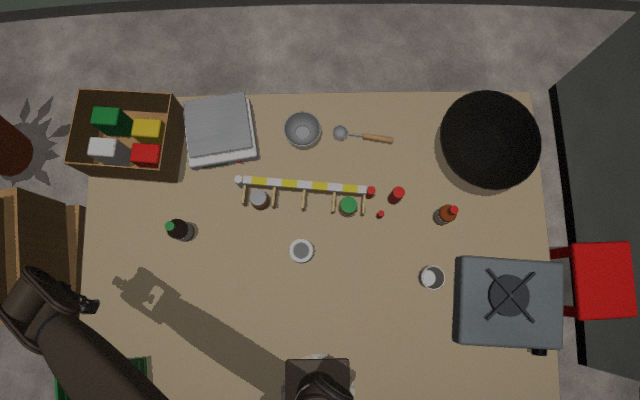

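The scene picture shows the rail with its red post at about (249,242) and its white post at (408,212). Two other red posts, a taller one at (213,243) and a smaller one at (231,235), stand off the rail. The top picture shows the rail from (238,180) to (371,191), with the red post at its -y end and the tub at (301,251). Counting from the red post gives D, C, B, so the third gap is B. Next I'll refine the rack and tub poses from pixels.

```bash
cat > h.py <<'E'
from plant import *
import cv2,numpy as np
def ray(c,px,z):
    k=calibration(c);R=np.array(k['R']);t=np.array(k['t'])
    u=cv2.undistortPoints(np.array(px,float).reshape(-1,1,2),np.array(k['intrinsics']),np.array(k['dist'])).reshape(-1,2)
    d=np.c_[u,np.ones(len(u))]@R; C=-R.T@t
    return C+d*((z-C[2])/d[:,2])[:,None]
def proj(c,X):
    k=calibration(c);R=np.array(k['R'])
    return cv2.projectPoints(np.array(X,float).reshape(-1,1,3),cv2.Rodrigues(R)[0],np.array(k['t'],float),np.array(k['intrinsics']),np.array(k['dist']))[0].reshape(-1,2)
def blobs(im,lo,hi,box,amin=8):
    m=cv2.inRange(cv2.cvtColor(im,cv2.COLOR_BGR2HSV),lo,hi);k=np.zeros_like(m);x0,y0,x1,y1=box;k[y0:y1,x0:x1]=255;m&=k
    n,_,st,ce=cv2.connectedComponentsWithStats(m)
    return [(ce[i],st[i,4]) for i in range(1,n) if st[i,4]>=amin]
E
python3 - <<'E'
from h import *
t=cv2.imread('pics/top0.png');s=cv2.imread('pics/scene0.png')
for nm,im,c,box in(("top",t,"top",(225,165,420,225)),("scene",s,"scene",(195,190,420,270))):
    print(nm,"yellow");b=blobs(im,(22,130,100),(35,255,255),box)
    for p,a in b: print(p.round(1),a,ray(c,p,.08).round(4))
    print("red")
    for p,a in blobs(im,(0,150,60),(8,255,255),box): print(p.round(1),a,ray(c,p,.06).round(4))
print("tub lid grey disc top: ",ray("top",[[301.5,250.8]],.05),ray("scene",[[309,188]],.05))
a=cv2.resize(t[165:275,225:425],None,fx=4,fy=4,interpolation=cv2.INTER_CUBIC)
cv2.imwrite('pics/c1.png',a)
E
```

```text
top yellow
[258.6 180.5] 109 [[0.6312 0.1661 0.08  ]]
[288.8 182.9] 114 [[0.6221 0.0747 0.08  ]]
[319.3 185.5] 110 [[ 0.6123 -0.0171  0.08  ]]
[349.5 188. ] 113 [[ 0.6029 -0.1078  0.08  ]]
red
[370.2 191.5] 71 [[ 0.5954 -0.1721  0.06  ]]
[396.4 194.5] 169 [[ 0.5844 -0.2519  0.06  ]]
[380.1 213.9] 37 [[ 0.5255 -0.1993  0.06  ]]
scene yellow
[386.3 206.3] 157 [[0.6446 0.164  0.08  ]]
[351.3 213.2] 168 [[0.6369 0.0722 0.08  ]]
[314.7 220. ] 180 [[ 0.6275 -0.0178  0.08  ]]
[275.6 226.7] 210 [[ 0.6162 -0.1085  0.08  ]]
red
[213.1 241.9] 637 [[ 0.5871 -0.2471  0.06  ]]
[230.7 234.3] 119 [[ 0.5745 -0.2048  0.06  ]]
[249.4 242.7] 304 [[ 0.6237 -0.1732  0.06  ]]
tub lid grey disc top:  [[0.41962474 0.0397121  0.05      ]] [[0.42589134 0.04727082 0.05      ]]
```

View pics/c1.png

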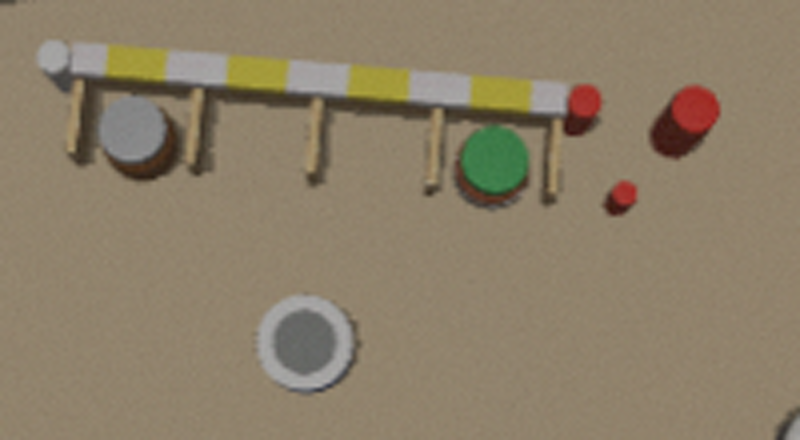

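The crop confirms it: the red post flush with the rail's right end (583,105 in the crop) is the medium one. The tub lid is at (305,342), in front of gaps B and C. Now I'll refine the tub, check the rack model by overlay, and get the tool yaw.

```bash
cat >> h.py <<'E'
def disc(im,c,box,z=.05,smax=70):
    m=cv2.inRange(cv2.cvtColor(im,cv2.COLOR_BGR2HSV),(0,0,70),(179,smax,255));k=np.zeros_like(m);x0,y0,x1,y1=box;k[y0:y1,x0:x1]=255;m&=k
    cs,_=cv2.findContours(m,cv2.RETR_EXTERNAL,cv2.CHAIN_APPROX_NONE);q=max(cs,key=cv2.contourArea)
    e=cv2.fitEllipse(q);return e,ray(c,[e[0]],z)[0]
O=np.array([.588,.032]);yaw=-.103
U=np.array([np.cos(yaw),np.sin(yaw)]);V=np.array([-U[1],U[0]])
def W(x,y): return O+U*x+V*y          # rack -> world
def Rk(p): d=np.array(p)[:2]-O;return np.array([d@U,d@V])
E
python3 - <<'E'
from h import *
from scipy.spatial.transform import Rotation as Ro
for c,b in(("top",(280,232,325,272)),("scene",(290,176,330,198))):
    im=cv2.imread(f'pics/{c}0.png');e,p=disc(im,c,b);print(c,np.round(e[0]+e[1],1),p.round(4),Rk(p).round(4))
print(Ro.from_quat(get_state()['tcp_rot']).as_matrix().round(3))
out=[]
for c,(x0,y0,x1,y1) in(("top",(225,165,385,225)),("scene",(230,190,420,270))):
    im=cv2.imread(f'pics/{c}0.png')[y0:y1,x0:x1];im=cv2.resize(im,None,fx=4,fy=4,interpolation=cv2.INTER_CUBIC)
    for x in(.018,.042):
        P=[np.r_[W(x,y),.08] for y in(-.188,.188)];q=((proj(c,P)-[x0,y0]+.5)*4).astype(int)
        cv2.line(im,tuple(map(int,q[0])),tuple(map(int,q[1])),(255,0,255),1)
    for y in(.138,.046,-.046,-.138):
        for s in(-.023,.023):
            q=((proj(c,[np.r_[W(x,y+s),.08] for x in(.018,.042)])-[x0,y0]+.5)*4).astype(int);cv2.line(im,tuple(map(int,q[0])),tuple(map(int,q[1])),(255,0,0),1)
    for y in(.184,.092,0,-.092,-.184):
        q=((proj(c,[np.r_[W(x,y),.06] for x in(-.04,.018)])-[x0,y0]+.5)*4).astype(int);cv2.line(im,tuple(map(int,q[0])),tuple(map(int,q[1])),(0,255,0),1)
    out.append(cv2.copyMakeBorder(im,0,0,0,760-im.shape[1],0))
cv2.imwrite('pics/ov.png',np.vstack(out))
E
```

```text
top [302.  251.5  45.8  52.5] [0.4175 0.0382 0.05  ] [-0.1702 -0.0113]
scene [309.4 186.3  23.7  48.6] [0.4171 0.0521 0.05  ] [-0.1721  0.0025]
[[-0.    -0.901  0.434]
 [ 0.     0.434  0.901]
 [-1.     0.     0.   ]]
```

View pics/ov.png

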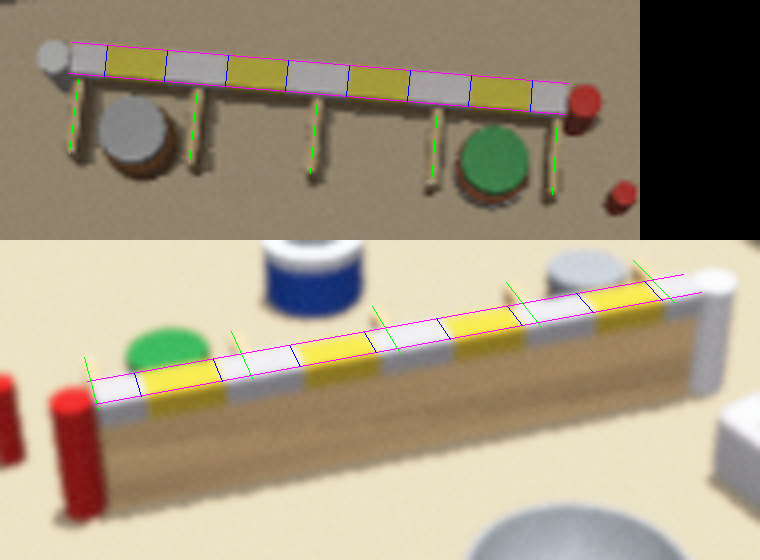

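The overlay fits well: the rail, caps and dividers line up in the top view and are within about 3 mm in y in the scene view. Shutting the gripper, aligning it with the rail and moving towards its red-post end.

Call:
servo_tool:
  deltas:
    - [[0.1, -0.25, 0, 0.06], [0.2, -0.5, 0, 0.12], [0.3, -0.75, 0, 0.18], [0.41, -1, 0, 0.22], [0.41, -1, 0, 0.22]]
  claw: -1

```text
time: 1.7
eef_pos: [0.335, 0.506, 0.2314]
tcp_rot: [-0.473, 0.526, 0.473, 0.526]
contact_force: [-0.1, 0.2, -0.1]
opening: 0.14
```

Call:
servo_tool:
  deltas:
    - [[0.1, -0.25, 0, 0], [0.2, -0.5, 0, 0], [0.3, -0.75, 0, 0], [0.41, -1, 0, 0], [0.41, -1, 0, 0]]

```text
time: 2.2
eef_pos: [0.3757, 0.4068, 0.2315]
tcp_rot: [-0.473, 0.526, 0.472, 0.526]
contact_force: [0.1, -0.7, -0.2]
opening: -0.001
```

Call:
servo_tool:
  deltas:
    - [[0.1, -0.25, 0, 0], [0.2, -0.5, 0, 0], [0.3, -0.75, 0, 0], [0.41, -1, 0, 0], [0.41, -1, 0, 0]]

```text
time: 2.7
eef_pos: [0.4168, 0.3073, 0.2316]
tcp_rot: [-0.473, 0.526, 0.473, 0.526]
contact_force: [-0.7, 1.0, -0.5]
opening: 0.004
```

Call:
servo_tool:
  deltas:
    - [[0.1, -0.25, 0, 0], [0.2, -0.5, 0, 0], [0.3, -0.75, 0, 0], [0.41, -1, 0, 0], [0.41, -1, 0, 0]]

```text
time: 3.2
eef_pos: [0.4579, 0.2076, 0.2316]
tcp_rot: [-0.473, 0.526, 0.473, 0.526]
contact_force: [0.1, -0.2, 0.1]
opening: -0.001
```

Call:
servo_tool:
  deltas:
    - [[0.1, -0.25, 0, 0], [0.2, -0.5, 0, 0], [0.3, -0.75, 0, 0], [0.41, -1, 0, 0], [0.41, -1, 0, 0]]

```text
time: 3.7
eef_pos: [0.4989, 0.1078, 0.2315]
tcp_rot: [-0.473, 0.525, 0.473, 0.526]
contact_force: [0.5, -0.5, -0.3]
opening: -0.0
```

Call:
servo_tool:
  deltas:
    - [[0.1, -0.25, 0, 0], [0.2, -0.5, 0, 0], [0.3, -0.75, 0, 0], [0.41, -1, 0, 0], [0.41, -1, 0, 0]]

```text
time: 4.2
eef_pos: [0.54, 0.0079, 0.2314]
tcp_rot: [-0.473, 0.525, 0.473, 0.526]
contact_force: [-0.1, 0.2, 0.5]
opening: 0.004
```

Call:
servo_tool:
  deltas:
    - [[0.1, -0.25, 0, 0], [0.2, -0.5, 0, 0], [0.3, -0.75, 0, 0], [0.41, -1, 0, 0], [0.41, -1, 0, 0]]

```text
time: 4.7
eef_pos: [0.5809, -0.0919, 0.2313]
tcp_rot: [-0.473, 0.525, 0.473, 0.526]
contact_force: [0.5, -0.1, 0.3]
opening: -0.004
```

Call:
servo_tool:
  deltas:
    - [[0.1, -0.25, 0, 0], [0.19, -0.51, -0.2, 0], [0.19, -0.51, -0.5, 0], [0.19, -0.51, -0.8, 0], [0.19, -0.51, -0.9, 0]]

```text
time: 5.2
eef_pos: [0.5968, -0.1395, 0.1372]
tcp_rot: [-0.471, 0.526, 0.476, 0.524]
contact_force: [-0.9, 0.1, 0.0]
opening: 0.002
```

Call:
servo_tool:
  deltas:
    - [[0, 0, -0.1, 0], [0, 0, -0.2, 0], [0, 0, -0.3, 0], [0, 0, -0.4, 0], [0, 0, -0.4, 0]]

```text
time: 5.7
eef_pos: [0.598, -0.1424, 0.0998]
tcp_rot: [-0.473, 0.526, 0.474, 0.525]
contact_force: [-0.3, -0.5, -0.5]
opening: -0.002
```

Run:
```python
from h import *
s=get_state();print(s['eef_pos'],Rk(s['eef_pos']).round(4),s['time'])
o=[]
for c,(x0,y0,x1,y1) in(("scene",(200,150,360,270)),("top",(270,140,430,260))):
    im=read_camera(c);q=proj(c,[np.array(s['eef_pos'])])[0];print(c,q)
    o.append(cv2.resize(im[y0:y1,x0:x1],None,fx=2.5*2,fy=2.5*2,interpolation=cv2.INTER_CUBIC)[:, :])
o=[cv2.resize(a,(400,300)) for a in o]
cv2.imwrite('pics/a.png',np.hstack(o))
```

```text
[ 0.59797711 -0.14243955  0.09980277] [ 0.0279 -0.1725] 5.7
scene [258.01741073 218.73013688]
top [361.70292558 188.03778962]
```

View pics/a.png

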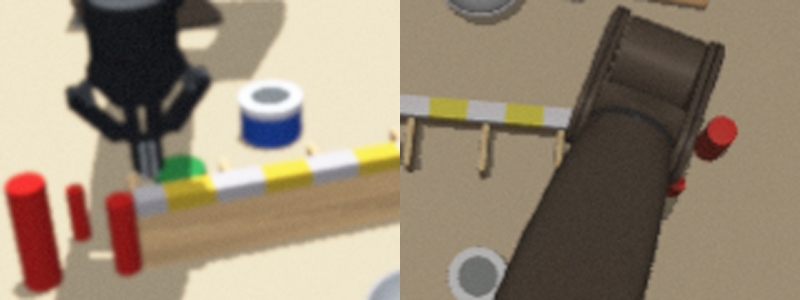

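The picture shows the shut fingertip at about (150,172) in the left crop, hanging just over the rail end beside the mid-sized red post. Descending gently to contact.

Call:
servo_tool:
  deltas:
    - [[0.02, 0, -0.06, 0], [0.02, 0, -0.12, 0], [0.02, 0, -0.16, 0], [0.02, 0, -0.17, 0], [0.02, 0, -0.17, 0]]

```text
time: 6.3
eef_pos: [0.6006, -0.1428, 0.0839]
tcp_rot: [-0.473, 0.525, 0.474, 0.525]
contact_force: [0.6, 1.0, -0.2]
opening: 0.004
```

Call:
servo_tool:
  deltas:
    - [[0, 0, -0.01, 0], [0, 0, -0.02, 0], [0, 0, -0.03, 0], [0, 0, -0.03, 0], [0, 0, -0.03, 0]]

```text
time: 6.8
eef_pos: [0.6008, -0.1429, 0.0813]
tcp_rot: [-0.474, 0.525, 0.474, 0.525]
contact_force: [1.0, 0.5, -0.2]
opening: -0.002
```

Call:
servo_tool:
  deltas:
    - [[0, 0, -0.01, 0], [0, 0, -0.02, 0], [0, 0, -0.02, 0], [0, 0, -0.02, 0], [0, 0, -0.02, 0]]

```text
time: 7.3
eef_pos: [0.601, -0.1429, 0.0801]
tcp_rot: [-0.474, 0.525, 0.473, 0.525]
contact_force: [-2.4, -0.1, 5.5]
opening: 0.002
```

Contact at z = 0.080 with 5.5 N. Sliding along the rail in short stretches while keeping the pressure on.

Call:
servo_tool:
  deltas:
    - [[0, 0, -0.005, 0], [0.007, 0.07, -0.005, 0], [0.015, 0.15, -0.005, 0], [0.023, 0.23, -0.005, 0], [0.03, 0.3, -0.005, 0]]

```text
time: 7.8
eef_pos: [0.6051, -0.1135, 0.0801]
tcp_rot: [-0.475, 0.525, 0.472, 0.525]
contact_force: [0.8, -3.3, 5.6]
opening: 0.003
```

Call:
servo_tool:
  deltas:
    - [[0.006, 0.1, -0.003, 0], [0.012, 0.2, -0.003, 0], [0.02, 0.3, -0.003, 0], [0.028, 0.4, -0.003, 0], [0.035, 0.5, -0.003, 0]]

```text
time: 8.3
eef_pos: [0.6089, -0.0636, 0.0801]
tcp_rot: [-0.475, 0.525, 0.472, 0.525]
contact_force: [-0.5, -4.2, 6.2]
opening: 0.0
```

Call:
servo_tool:
  deltas:
    - [[0.009, 0.1, 0, 0], [0.018, 0.2, 0, 0], [0.027, 0.3, 0, 0], [0.036, 0.4, 0, 0], [0.045, 0.5, 0, 0]]

```text
time: 8.8
eef_pos: [0.6133, -0.0135, 0.0801]
tcp_rot: [-0.475, 0.525, 0.472, 0.525]
contact_force: [-0.1, -4.5, 6.2]
opening: -0.002
```

Call:
servo_tool:
  deltas:
    - [[0.01, 0.1, 0, 0], [0.02, 0.2, 0, 0], [0.03, 0.3, 0, 0], [0.04, 0.4, 0, 0], [0.05, 0.5, 0, 0]]

```text
time: 9.3
eef_pos: [0.6183, 0.0365, 0.0801]
tcp_rot: [-0.475, 0.525, 0.472, 0.525]
contact_force: [-0.6, -3.7, 6.8]
opening: -0.004
```

Call:
servo_tool:
  deltas:
    - [[0.01, 0.1, 0, 0], [0.02, 0.2, 0, 0], [0.03, 0.3, 0, 0], [0.038, 0.37, 0, 0], [0.038, 0.37, 0, 0]]

```text
time: 9.8
eef_pos: [0.622, 0.0747, 0.0801]
tcp_rot: [-0.475, 0.524, 0.473, 0.526]
contact_force: [-0.5, -1.3, 6.2]
opening: -0.002
```

Run:
```python
from h import *
s=get_state();print(s['eef_pos'],Rk(s['eef_pos']).round(4),s['contact_force'])
im=read_camera("scene");x0,y0,x1,y1=250,140,410,260
cv2.imwrite('pics/b.png',cv2.resize(im[y0:y1,x0:x1],None,fx=4,fy=4,interpolation=cv2.INTER_CUBIC))
print([(d['p'],np.round(d['at'],4)) for d in recognise("scene","tub_center")])
```

```text
[0.6220098  0.07470749 0.08007699] [0.0294 0.046 ] [-0.45515935 -1.33982984  6.22039454]
[(0.85, array([0.445 , 0.0395, 0.0432])), (0.56, array([0.504 , 0.3949, 0.0736]))]
```

View pics/b.png

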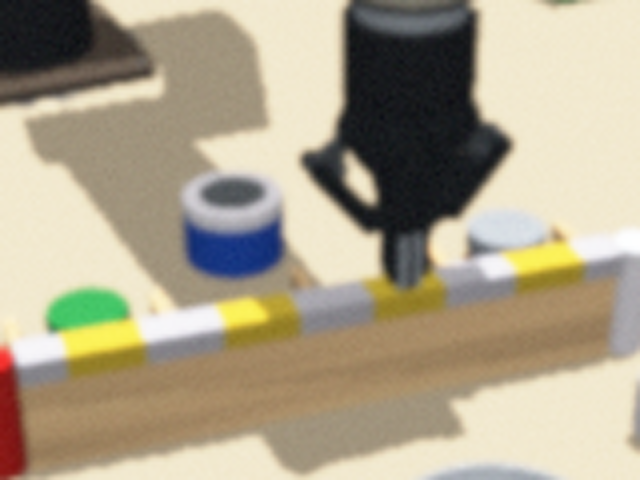

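The fingertip rests in the middle of the third yellow stretch (crop 407,283), and the tub at (232,225) hasn't moved, so the counting is done. Lifting off, and locating the tub from both views.

Call:
servo_tool:
  deltas:
    - [[0, 0, 0.1, 0], [0, 0, 0.4, 0], [0, 0, 0.7, 0], [0, 0, 1, 0], [0, 0, 1, 0]]

```text
time: 10.4
eef_pos: [0.6232, 0.0747, 0.1839]
tcp_rot: [-0.476, 0.523, 0.472, 0.528]
contact_force: [0.5, 0.2, 0.7]
opening: -0.002
```

Call:
servo_tool:
  deltas:
    - [[-0.25, -0.03, 0.05, -0.08], [-0.5, -0.05, 0.05, -0.17], [-0.75, -0.07, 0.05, -0.26], [-1, -0.1, 0.05, -0.35], [-1, -0.1, 0.05, -0.43]]
  claw: 1

```text
time: 10.9
eef_pos: [0.5168, 0.0647, 0.1812]
tcp_rot: [-0.27, 0.655, 0.272, 0.652]
contact_force: [0.3, 0.7, 0.7]
opening: 0.845
```

Run:
```python
from h import *
print(ray("top",[[300.9,250.1]],.05),ray("scene",[[307.9,187.4]],.05))
t=cv2.imread('pics/top0.png');print(cv2.cvtColor(t,cv2.COLOR_BGR2HSV)[251,[280,285,290,292,295,301,308,312,316,320]].tolist())
e,p=disc(t,"top",(284,235,320,268),smax=45);print(e,p)
s=cv2.imread('pics/scene0.png')
m=blobs(s,(105,120,40),(130,255,255),(290,176,330,215));print(m)
P=[[p[0],p[1],.05]];print(proj("scene",P))
for z in(0.,.04): # blue body outline check
    a=np.linspace(0,2*np.pi,60);q=proj("scene",np.c_[.42+.036*np.cos(a),.04+.036*np.sin(a),0*a+z]);print(z,q.min(0),q.max(0))
k=cv2.inRange(cv2.cvtColor(s,cv2.COLOR_BGR2HSV),(105,120,40),(130,255,255))[176:215,290:330];ys,xs=np.nonzero(k);print(xs.min()+290,xs.max()+290,ys.min()+176,ys.max()+176)
```

```text
[[0.421752   0.04148638 0.05      ]] [[0.42122315 0.04575111 0.05      ]]
[[17, 62, 143], [17, 63, 146], [6, 8, 168], [30, 3, 152], [40, 7, 104], [45, 5, 105], [45, 4, 116], [15, 3, 151], [19, 62, 149], [17, 63, 145]]
((300.9037170410156, 250.43215942382812), (23.78567886352539, 24.504634857177734), 128.30917358398438) [0.42075658 0.04148727 0.05      ]
[(array([308.25      , 202.38942308]), np.int32(208))]
[[306.44780101 187.6306872 ]]
0.0 [294.13745664 196.58141203] [318.83511465 209.20734611]
0.04 [293.40826942 184.79560727] [318.56895352 196.95619485]
298 319 196 208
```

Call:
servo_tool:
  deltas:
    - [[-0.25, -0.05, 0, -0.05], [-0.5, -0.1, -0.2, -0.1], [-0.75, -0.15, -0.4, -0.11], [-0.93, -0.2, -0.6, -0.11], [-0.93, -0.2, -0.7, -0.11]]

```text
time: 11.4
eef_pos: [0.4236, 0.0447, 0.11]
tcp_rot: [-0.214, 0.676, 0.216, 0.672]
contact_force: [0.1, -0.3, -0.3]
opening: 1.002
```

Run:
```python
from h import *
from scipy.spatial.transform import Rotation as Ro
s=get_state();print(s['eef_pos'],s['qpos'],s['opening'],np.degrees(np.arctan2(*Ro.from_quat(s['tcp_rot']).as_matrix()[[1,0],2])))
im=read_camera("scene");x0,y0,x1,y1=250,120,370,220
cv2.imwrite('pics/d.png',cv2.resize(im[y0:y1,x0:x1],None,fx=5,fy=5,interpolation=cv2.INTER_CUBIC))
```

```text
[0.42356729 0.04469255 0.11001116] [-1.34278228e-01 -1.35422677e-01  2.26280739e+00  4.48589244e-04
  1.02072682e+00 -7.53272213e-01] 1.0018126827493765 35.45284566838017
```

View pics/d.png

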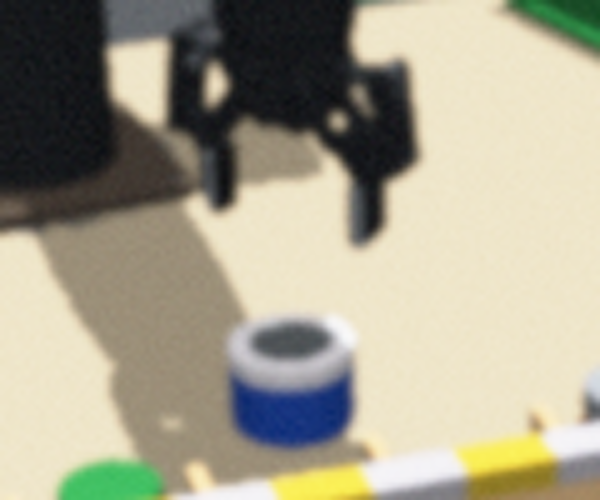

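The open fingers (tips at crop 218,208 and 358,242) hang symmetrically over the tub (292,380). Descending to just above the lid for one last look.

Call:
servo_tool:
  deltas:
    - [[0, -0.01, -0.15, 0], [0, -0.01, -0.3, 0], [0, -0.01, -0.45, 0], [0, -0.01, -0.48, 0], [0, -0.01, -0.48, 0]]

```text
time: 11.95
eef_pos: [0.4282, 0.0433, 0.0655]
tcp_rot: [-0.215, 0.674, 0.216, 0.673]
contact_force: [1.0, -0.7, -0.1]
opening: 1.004
```

Run:
```python
from h import *
s=get_state();P=np.array(s['eef_pos']);print(P)
d=np.array([np.cos(np.radians(35.4)),np.sin(np.radians(35.4)),0])
im=read_camera("scene");x0,y0,x1,y1=260,140,350,215
im=cv2.resize(im[y0:y1,x0:x1],None,fx=7,fy=7,interpolation=cv2.INTER_CUBIC)
for off in(-.0425,.0425):
    for z in(0,.013):
        q=((proj("scene",[P+d*off+[0,0,z]])[0]-[x0,y0]+.5)*7).astype(int);cv2.circle(im,tuple(map(int,q)),4,(0,0,255) if z==0 else (0,255,0),1)
a=np.linspace(0,2*np.pi,60)
for z in(0,.05):
    q=((proj("scene",np.c_[.421+.036*np.cos(a),.042+.036*np.sin(a),0*a+z])-[x0,y0]+.5)*7).astype(int);cv2.polylines(im,[q],True,(255,0,255),1)
cv2.imwrite('pics/e.png',im)
```

```text
[0.42824441 0.04332967 0.06547808]
```

View pics/e.png

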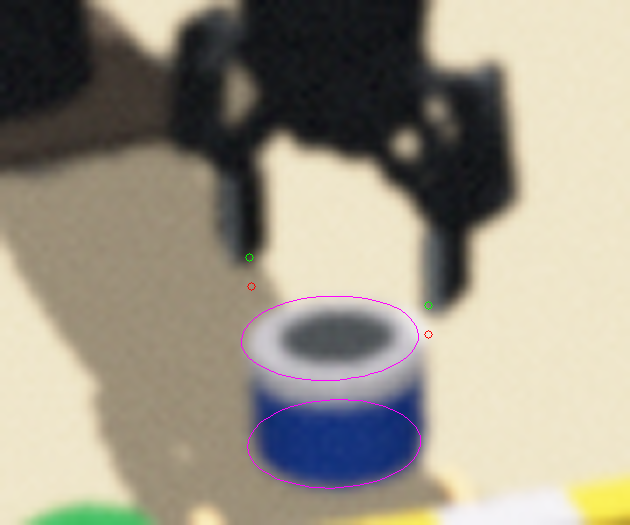

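The fingertips sit about 13 mm above the TCP when open, and the TCP has drifted outward, so the inner reach limit may be tighter this low. Checking the joints.

Run:
```python
from h import *
s=get_state();print(np.round(s['qpos'],3),s['eef_pos'],np.hypot(*s['eef_pos'][:2]))
```

```text
[-0.136 -0.047  2.278  0.     0.91  -0.756] [0.42860408 0.04324431 0.06605199] 0.4307801409172936
```

Call:
servo_tool:
  deltas:
    - [[0, 0, 0, 0], [0, 0, 0, 0], [0, 0, 0, 0], [0, 0, 0, 0], [0, 0, 0, 0]]

```text
time: 12.5
eef_pos: [0.4277, 0.0431, 0.0657]
tcp_rot: [-0.216, 0.673, 0.215, 0.674]
contact_force: [0.2, -0.2, 0.2]
opening: 1.002
```

Run:
```python
from h import *
s=get_state();print(np.round(s['qpos'],4),s['eef_pos'],np.hypot(*s['eef_pos'][:2]))
```

```text
[-0.1364 -0.0484  2.2804  0.      0.9093 -0.7557] [0.42770646 0.04314386 0.06570376] 0.42987697327667984
```

Run:
```python
import numpy as np
from scipy.optimize import fsolve
D=[(.6743,.23,.286,1.577),(.42592,.11,-.13542,2.26281),(.42988,.0657,-.0484,2.2804)]
A=[];b=[]
for r,z,p,q in D:
    A+=[[1,np.sin(p),np.sin(p+q),0],[0,np.cos(p),np.cos(p+q),1]];b+=[np.sqrt(r*r-.101**2),z]
x,res,_,_=np.linalg.lstsq(np.array(A),np.array(b),rcond=None);print(x,np.array(A)@x-b)
for z in(.065,.05,.04,.03,.02,.01,0):
    p=fsolve(lambda p:x[1]*np.cos(p)+x[2]*np.cos(p+2.28)+x[3]-z,0)[0]
    print(z,round(float(np.hypot(x[0]+x[1]*np.sin(p)+x[2]*np.sin(p+2.28),.101)),4),round(p,3))
```

```text
[-0.00185716  0.46212652  0.56174862 -0.0511984 ] [-2.39491597e-04  3.37453066e-04 -1.06067413e-03 -7.29418039e-05
  1.30016573e-03 -2.64511262e-04]
0.065 0.4314 -0.047
0.05 0.4352 -0.012
0.04 0.4374 0.012
0.03 0.4393 0.035
0.02 0.4411 0.059
0.01 0.4426 0.082
0 0.4438 0.105
```

The controller caps the elbow at about 2.28, so low down the TCP can't come closer than about 0.442 m. That rules out straddling the tub from directly above. Instead I'll come in from the -y side with the jaw axis radial (about 0°). The inner finger then pushes the tub outward at about 53°, until there's room to get behind it.

Call:
servo_tool:
  deltas:
    - [[0.05, -0.2, 0.1, -0.08], [0.1, -0.4, 0.1, -0.16], [0.15, -0.6, 0.1, -0.25], [0.2, -0.75, 0.1, -0.34], [0.2, -0.75, 0.1, -0.39]]

```text
time: 13.0
eef_pos: [0.4485, -0.0335, 0.076]
tcp_rot: [-0.0, 0.707, -0.0, 0.708]
contact_force: [0.3, -0.0, -0.4]
opening: 0.998
```

Call:
servo_tool:
  deltas:
    - [[0, 0, -0.15, 0], [0, 0, -0.3, 0], [0, 0, -0.45, 0], [0, 0, -0.58, 0], [0, 0, -0.6, 0]]

```text
time: 13.5
eef_pos: [0.4463, -0.0315, 0.0139]
tcp_rot: [-0.002, 0.708, 0.003, 0.706]
contact_force: [-0.1, -0.4, -0.3]
opening: 1.0
```

Call:
servo_tool:
  deltas:
    - [[-0.02, 0, 0, 0], [-0.05, 0, -0.02, 0], [-0.05, 0, -0.03, 0], [-0.05, 0, -0.03, 0], [-0.05, 0, -0.03, 0]]

```text
time: 14.0
eef_pos: [0.443, -0.0319, 0.0129]
tcp_rot: [-0.002, 0.707, 0.002, 0.707]
contact_force: [0.3, 0.7, 0.8]
opening: 0.996
```

Call:
servo_tool:
  deltas:
    - [[0, 0.08, 0, 0], [0, 0.16, 0, 0], [0, 0.24, 0, 0], [0, 0.32, 0, 0], [0.03, 0.36, 0, 0]]

```text
time: 14.5
eef_pos: [0.4449, 0.005, 0.0124]
tcp_rot: [-0.003, 0.708, 0.003, 0.706]
contact_force: [-1.1, -1.9, 0.8]
opening: 0.999
```

Call:
servo_tool:
  deltas:
    - [[0.05, 0.06, 0, 0], [0.1, 0.13, 0, 0], [0.15, 0.2, 0, 0], [0.2, 0.26, 0, 0], [0.2, 0.26, 0, 0]]

```text
time: 15.0
eef_pos: [0.4668, 0.0309, 0.0127]
tcp_rot: [-0.002, 0.707, 0.003, 0.708]
contact_force: [0.9, -0.3, 0.1]
opening: 0.996
```

Run:
```python
from h import *
s=get_state();P=np.array(s['eef_pos']);print(P,s['contact_force'],s['time'])
o=[]
for c,(x0,y0,x1,y1) in(("scene",(260,140,360,215)),("top",(255,190,355,265))):
    im=read_camera(c);o.append(cv2.resize(im[y0:y1,x0:x1],(400,300),interpolation=cv2.INTER_CUBIC))
    print(c,[(d['p'],np.round(d['at'],4)) for d in recognise(c,"tub_center")])
cv2.imwrite('pics/f.png',np.hstack(o))
```

```text
[0.46676335 0.03092869 0.01270856] [ 0.87327638 -0.26596825  0.14586934] 15.0
scene [(0.62, array([0.4733, 0.0894, 0.034 ]))]
top [(0.22, array([ 0.5118, -0.3838,  0.1017]))]
```

View pics/f.png

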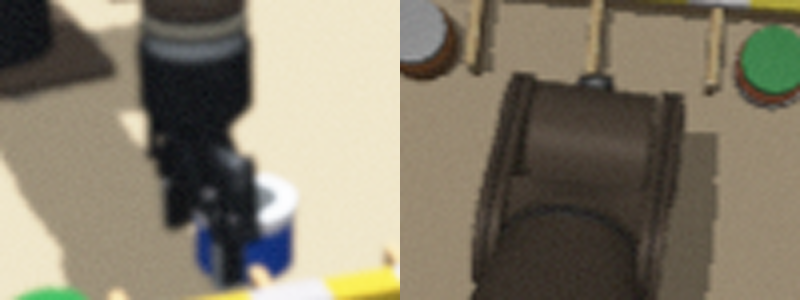

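The scene crop (left) shows the tub at about (246,235), displaced up and to the left as planned, with the inner finger behind it. In the top view (right) the arm hides it. Computing its position from the outline.

Run:
```python
from h import *
from scipy.optimize import least_squares
# outline in full pixels: left body, right body, bottom
obs=np.array([260+196/4-.4,260+295/4-.4,140+277/4-.4])
a=np.linspace(0,2*np.pi,180)
def f(p):
    q=proj("scene",np.c_[p[0]+.036*np.cos(a),p[1]+.036*np.sin(a),0*a+.02]);b=proj("scene",np.c_[p[0]+.036*np.cos(a),p[1]+.036*np.sin(a),0*a])
    return [q[:,0].min()-obs[0],q[:,0].max()-obs[1],b[:,1].max()-obs[2]]
r=least_squares(f,[.44,.07],diff_step=1e-3);print(r.x,r.fun,Rk(r.x))
```

```text
[0.43599483 0.07942483] [-0.09038197  0.09003278 -0.0098007 ] [-0.1560757   0.03154462]
```

Call:
servo_tool:
  deltas:
    - [[-0.02, -0.08, 0, 0], [-0.08, -0.08, 0, 0], [-0.16, -0.08, 0, 0], [-0.21, -0.08, 0, 0], [-0.21, -0.08, 0, 0]]

```text
time: 15.7
eef_pos: [0.4433, 0.0223, 0.0122]
tcp_rot: [-0.002, 0.707, 0.002, 0.707]
contact_force: [0.6, -1.3, -0.8]
opening: 0.998
```

Call:
servo_tool:
  deltas:
    - [[0, 0.06, 0, 0], [0, 0.12, 0, 0], [0, 0.18, 0, 0], [0, 0.22, 0, 0], [0, 0.22, 0, 0]]

```text
time: 16.2
eef_pos: [0.4446, 0.0449, 0.0125]
tcp_rot: [-0.003, 0.707, 0.003, 0.707]
contact_force: [0.4, 0.2, -0.7]
opening: 0.998
```

Call:
servo_tool:
  deltas:
    - [[0.04, 0.05, 0, 0], [0.1, 0.08, 0, 0], [0.16, 0.11, 0, 0], [0.22, 0.15, 0, 0], [0.22, 0.15, 0, 0]]

```text
time: 16.7
eef_pos: [0.4679, 0.0595, 0.0127]
tcp_rot: [-0.002, 0.707, 0.002, 0.708]
contact_force: [-0.2, 0.1, -0.0]
opening: 0.998
```

Run:
```python
from h import *
s=get_state();P=np.array(s['eef_pos']);print(P,Rk(P),s['contact_force'],s['time'])
im=read_camera("scene");cv2.imwrite('pics/g_full.png',im)
h=cv2.inRange(cv2.cvtColor(im,cv2.COLOR_BGR2HSV),(105,120,40),(130,255,255))
n,l,st,ce=cv2.connectedComponentsWithStats(h[170:230,290:350]);print(st[1:],ce[1:])
print([(d['p'],np.round(d['at'],4)) for d in recognise("scene","tub_center")])
```

```text
[0.46791753 0.05947198 0.01270216] [-0.12227067  0.01497975] [-0.15852824  0.07455661 -0.04745815] 16.7
[[24 30  9 12 71]
 [40 30  7 10 60]] [[27.76056338 35.15492958]
 [43.03333333 34.78333333]]
[]
```

Call:
servo_tool:
  deltas:
    - [[-0.03, -0.15, 0, 0], [-0.03, -0.4, 0, 0], [-0.03, -0.7, 0.2, 0], [0, -1, 0.5, 0], [0, -1, 0.8, 0]]

```text
time: 17.3
eef_pos: [0.4671, -0.0436, 0.0937]
tcp_rot: [-0.001, 0.707, 0.001, 0.707]
contact_force: [0.1, -0.2, 0.5]
opening: 0.999
```

Call:
servo_tool:
  deltas:
    - [[0, -0.3, 0.2, 0.05], [0, -0.6, 0.4, 0], [0, -0.9, 0.4, 0], [0, -1, 0.4, 0], [0, -1, 0.4, 0]]

```text
time: 17.8
eef_pos: [0.4665, -0.1417, 0.1324]
tcp_rot: [-0.001, 0.707, 0.002, 0.707]
contact_force: [-0.3, 0.9, 0.1]
opening: 1.0
```

Run:
```python
from h import *
s=get_state();P=np.array(s['eef_pos']);print(P,s['contact_force'],s['time'])
im=read_camera("top");cv2.imwrite('pics/g.png',cv2.resize(im[165:275,225:425],None,fx=4,fy=4,interpolation=cv2.INTER_CUBIC))
g=proj("top",[[.46,.09,.05]])[0].astype(int);print(g)
e,p=disc(im,"top",(g[0]-20,g[1]-18,g[0]+20,g[1]+20),smax=45);print(e,p,Rk(p))
for c in("top","scene"):
    if c=="scene":read_camera(c)
    print([(d['p'],np.round(d['at'],4)) for d in recognise(c,"tub_center")])
```

```text
[ 0.4664642  -0.14172694  0.13241315] [-0.31965366  0.94485968  0.1353167 ] 17.8
[284 237]
((288.2799072265625, 237.73135375976562), (23.769033432006836, 24.708707809448242), 129.1621551513672) [0.45961648 0.07909883 0.05      ] [-0.13254572  0.03364908]
[(0.85, array([0.4542, 0.0758, 0.0512]))]
[(0.67, array([ 0.6156, -0.0601,  0.0811])), (0.6, array([0.4801, 0.0762, 0.0457]))]
```

View pics/g.png

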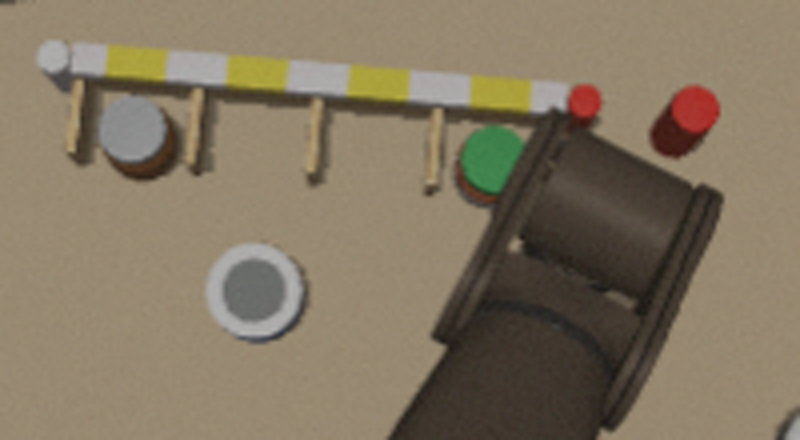

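The tub stands upright at crop (255,291), i.e. world (0.460, 0.079), or rack (-0.133, 0.034). TCP radius there is 0.466, so I can now straddle it from above. The jaw axis goes along the push direction (about 8°) and the rear finger pushes it towards the mouth of gap B.

Call:
servo_tool:
  deltas:
    - [[0, 0.3, 0, 0.03], [0, 0.6, 0, 0.06], [-0.03, 0.9, 0, 0.092], [-0.03, 1, 0, 0.092], [-0.03, 1, 0, 0.092]]

```text
time: 18.5
eef_pos: [0.4633, -0.0392, 0.1322]
tcp_rot: [-0.054, 0.705, 0.054, 0.705]
contact_force: [-0.8, -0.6, 0.2]
opening: 0.999
```

Call:
servo_tool:
  deltas:
    - [[0, 0.3, 0, 0], [0, 0.6, 0, 0], [-0.03, 0.9, 0, 0], [-0.03, 1, 0, 0], [-0.03, 1, 0, 0]]

```text
time: 19.0
eef_pos: [0.4608, 0.0594, 0.1325]
tcp_rot: [-0.054, 0.705, 0.054, 0.705]
contact_force: [-0.1, -0.1, -0.1]
opening: 0.998
```

Call:
servo_tool:
  deltas:
    - [[0, 0.1, 0, 0], [0, 0.2, 0, 0], [0, 0.2, -0.2, 0], [0, 0.2, -0.5, 0], [0, 0.2, -0.6, 0]]

```text
time: 19.5
eef_pos: [0.4587, 0.0791, 0.0699]
tcp_rot: [-0.053, 0.707, 0.053, 0.703]
contact_force: [-0.6, -1.3, -0.4]
opening: 1.002
```

Run:
```python
from h import *
s=get_state();P=np.array(s['eef_pos']);print(P,s['contact_force'],s['time'])
d=np.array([np.cos(np.radians(8.3)),np.sin(np.radians(8.3)),0])
im=read_camera("scene");x0,y0,x1,y1=270,130,370,215
im=cv2.resize(im[y0:y1,x0:x1],None,fx=6,fy=6,interpolation=cv2.INTER_CUBIC)
for off in(-.0425,.0425):
    q=((proj("scene",[P+d*off+[0,0,.013]])[0]-[x0,y0]+.5)*6).astype(int);cv2.circle(im,tuple(map(int,q)),4,(0,255,0),1)
a=np.linspace(0,2*np.pi,60)
for z in(0,.05):
    q=((proj("scene",np.c_[.4596+.036*np.cos(a),.079+.036*np.sin(a),0*a+z])-[x0,y0]+.5)*6).astype(int);cv2.polylines(im,[q],True,(255,0,255),1)
cv2.imwrite('pics/h.png',im)
```

```text
[0.45874603 0.07911177 0.06993724] [-0.5532683  -1.28661513 -0.36302478] 19.5
```

View pics/h.png

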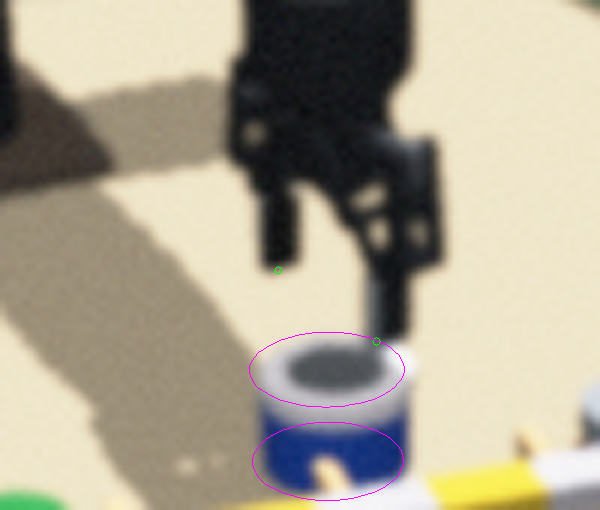

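The fingers (tips at 280,268 and 388,338) straddle the tub lid centre (335,367) in the jaw direction. Descending with a force check.

Call:
servo_tool:
  deltas:
    - [[0.02, 0, -0.1, 0], [0.02, 0, -0.2, 0], [0.02, 0, -0.3, 0], [0.02, 0, -0.38, 0], [0.02, 0, -0.38, 0]]

```text
time: 20.05
eef_pos: [0.4616, 0.0792, 0.0333]
tcp_rot: [-0.053, 0.706, 0.054, 0.704]
contact_force: [0.2, 0.5, -0.2]
opening: 0.998
```

Call:
servo_tool:
  deltas:
    - [[0, 0, -0.07, 0], [0, 0, -0.15, 0], [0, 0, -0.2, 0], [0, 0, -0.21, 0], [0, 0, -0.21, 0]]

```text
time: 20.55
eef_pos: [0.4625, 0.0792, 0.0133]
tcp_rot: [-0.053, 0.705, 0.053, 0.705]
contact_force: [0.2, 0.0, 0.5]
opening: 0.996
```

Call:
servo_tool:
  deltas:
    - [[0.08, 0.01, 0, 0], [0.16, 0.023, 0, 0], [0.24, 0.035, 0, 0], [0.32, 0.047, 0, 0], [0.32, 0.047, 0, 0]]

```text
time: 21.05
eef_pos: [0.4966, 0.0839, 0.0141]
tcp_rot: [-0.053, 0.704, 0.053, 0.706]
contact_force: [-0.4, -1.0, -0.1]
opening: 0.996
```

Call:
servo_tool:
  deltas:
    - [[0.06, 0.01, 0, 0], [0.12, 0.018, 0, 0], [0.18, 0.026, 0, 0], [0.21, 0.031, 0, 0], [0.21, 0.031, 0, 0]]

```text
time: 21.55
eef_pos: [0.5168, 0.087, 0.0137]
tcp_rot: [-0.053, 0.704, 0.053, 0.706]
contact_force: [0.3, -0.4, -0.5]
opening: 0.998
```

Call:
servo_tool:
  deltas:
    - [[-0.03, -0.005, 0, 0], [-0.03, -0.005, 0.2, 0], [-0.03, -0.005, 0.5, 0], [-0.03, -0.005, 0.8, 0], [-0.03, -0.005, 1, 0]]

```text
time: 22.05
eef_pos: [0.5137, 0.0865, 0.116]
tcp_rot: [-0.054, 0.704, 0.053, 0.707]
contact_force: [0.0, 0.0, 0.5]
opening: 0.997
```

Call:
servo_tool:
  deltas:
    - [[-0.1, -0.2, 0.1, 0.09], [-0.2, -0.5, 0.1, 0.18], [-0.3, -0.75, 0.1, 0.27], [-0.45, -1, 0.1, 0.36], [-0.45, -1, 0.1, 0.45]]
  claw: -0.1

```text
time: 22.55
eef_pos: [0.4664, -0.0155, 0.1234]
tcp_rot: [-0.295, 0.643, 0.295, 0.643]
contact_force: [0.2, 0.3, -0.3]
opening: 0.455
```

Call:
servo_tool:
  deltas:
    - [[0, -0.3, 0, 0.09], [0, -0.6, 0, 0.18], [0, -0.9, 0, 0.27], [0, -1, 0, 0.36], [0, -1, 0, 0.39]]

```text
time: 23.05
eef_pos: [0.4678, -0.1153, 0.1238]
tcp_rot: [-0.475, 0.524, 0.474, 0.524]
contact_force: [0.2, 0.8, -0.2]
opening: 0.449
```

Run:
```python
from h import *
from scipy.spatial.transform import Rotation as Ro
s=get_state();P=np.array(s['eef_pos']);print(P,s['opening'],s['time'],np.degrees(np.arctan2(*Ro.from_quat(s['tcp_rot']).as_matrix()[[1,0],2])))
im=read_camera("top");cv2.imwrite('pics/i.png',im)
g=proj("top",[[.51,.086,.05]])[0].astype(int)
e,p=disc(im,"top",(g[0]-17,g[1]-16,g[0]+17,g[1]+18),smax=45);print(g,e,p,Rk(p))
print([(d['p'],np.round(d['at'],4)) for d in recognise("top","tub_center")])
```

```text
[ 0.4678098  -0.11529872  0.12382834] 0.44906418533755205 23.05 84.31719016956663
[285 221] ((285.7942810058594, 221.29971313476562), (23.767250061035156, 24.515625), 161.32608032226562) [0.5097418 0.0863027 0.05     ] [-0.08342674  0.04596856]
[(0.73, array([0.616 , 0.0299, 0.0817])), (0.72, array([0.5051, 0.0835, 0.0508]))]
```

The tub is at rack (-0.083, 0.046), centred on gap B. Going round behind it with half-open fingers as a cradle.

Call:
servo_tool:
  deltas:
    - [[0, 0.3, 0, 0], [-0.05, 0.6, 0, 0], [-0.1, 0.9, 0, 0], [-0.1, 1, 0, 0], [-0.1, 1, 0, 0]]

```text
time: 23.65
eef_pos: [0.4576, -0.0124, 0.1236]
tcp_rot: [-0.475, 0.524, 0.475, 0.524]
contact_force: [0.5, -1.2, 0.9]
opening: 0.448
```

Call:
servo_tool:
  deltas:
    - [[0, 0.3, 0, 0], [-0.05, 0.6, 0, 0], [-0.09, 0.9, 0, 0], [-0.09, 1.08, 0, 0], [-0.09, 1.08, 0, 0]]

```text
out of range; nothing moved
```

Call:
servo_tool:
  deltas:
    - [[0, 0.3, 0, 0], [-0.05, 0.6, 0, 0], [-0.09, 0.9, 0, 0], [-0.09, 1, 0, 0], [-0.09, 1, 0, 0]]

```text
time: 24.15
eef_pos: [0.4491, 0.0865, 0.1237]
tcp_rot: [-0.475, 0.524, 0.474, 0.524]
contact_force: [0.1, -0.2, -0.8]
opening: 0.452
```

Call:
servo_tool:
  deltas:
    - [[0, 0.05, -0.2, 0], [0, 0.05, -0.5, 0], [0, 0.05, -0.8, 0], [0, 0.05, -1, 0], [0, 0.05, -1, 0]]

```text
time: 24.65
eef_pos: [0.4465, 0.09, 0.0207]
tcp_rot: [-0.472, 0.527, 0.475, 0.523]
contact_force: [-0.7, 0.2, -0.1]
opening: 0.449
```

Call:
servo_tool:
  deltas:
    - [[0, 0.03, -0.05, 0], [0.03, 0.03, -0.08, 0], [0.09, 0.02, -0.08, 0], [0.16, 0.013, -0.08, 0], [0.22, 0.007, -0.08, 0]]

```text
time: 25.15
eef_pos: [0.4715, 0.092, 0.0163]
tcp_rot: [-0.474, 0.524, 0.474, 0.524]
contact_force: [-4.0, -0.3, 3.3]
opening: 0.45
```

Call:
servo_tool:
  deltas:
    - [[0.07, -0.007, 0, 0], [0.14, -0.014, 0, 0], [0.21, -0.022, 0, 0], [0.28, -0.029, 0, 0], [0.35, -0.036, 0, 0]]

```text
time: 25.65
eef_pos: [0.5052, 0.0888, 0.0158]
tcp_rot: [-0.474, 0.525, 0.475, 0.524]
contact_force: [-5.5, 0.3, 5.4]
opening: 0.451
```

Run:
```python
from h import *
s=get_state();P=np.array(s['eef_pos']);print(P,Rk(P),s['contact_force'])
```

```text
[0.50522738 0.0887677  0.01577419] [-0.08817069  0.04795633] [-5.5263079   0.32236204  5.40898178]
```

Call:
servo_tool:
  deltas:
    - [[0, 0, 0, 0], [0, 0, 0, 0], [0, 0, 0, 0], [0, 0, 0, 0], [0, 0, 0, 0]]

```text
time: 26.15
eef_pos: [0.5056, 0.0886, 0.0155]
tcp_rot: [-0.474, 0.524, 0.474, 0.524]
contact_force: [0.8, -0.5, -1.0]
opening: 0.448
```

Run:
```python
from h import *
s=get_state();print(s['wrist_torque'],s['contact_force'])
o=[]
for c,(x0,y0,x1,y1) in(("scene",(290,150,370,225)),("top",(250,170,330,245))):
    im=read_camera(c);cv2.imwrite(f'pics/j_{c}.png',im);o.append(cv2.resize(im[y0:y1,x0:x1],(400,375),interpolation=cv2.INTER_CUBIC))
    print([(d['p'],np.round(d['at'],4)) for d in recognise(c,"tub_center")])
cv2.imwrite('pics/j.png',np.hstack(o))
```

```text
[ 0.03326332 -0.00934227  0.07176815] [ 0.76176833 -0.45631707 -1.03682943]
[(0.62, array([0.5437, 0.0865, 0.0531]))]
[(0.65, array([ 0.5995, -0.1039,  0.0805])), (0.18, array([0.476 , 0.3977, 0.1093]))]
```

Call:
servo_tool:
  deltas:
    - [[-0.02, 0, 0, 0], [-0.02, 0, -0.04, 0], [-0.02, -0.003, -0.08, 0], [-0.02, -0.01, -0.08, 0], [-0.02, -0.01, -0.08, 0]]

```text
time: 26.85
eef_pos: [0.5034, 0.0875, 0.0072]
tcp_rot: [-0.474, 0.525, 0.474, 0.524]
contact_force: [-0.5, 1.1, -0.1]
opening: 0.449
```

Call:
servo_tool:
  deltas:
    - [[0.03, -0.003, 0, 0], [0.07, -0.007, 0, 0], [0.11, -0.011, 0, 0], [0.15, -0.016, 0, 0], [0.19, -0.02, 0, 0]]

```text
time: 27.35
eef_pos: [0.5228, 0.0855, 0.0074]
tcp_rot: [-0.474, 0.525, 0.474, 0.524]
contact_force: [-1.6, -0.8, -0.9]
opening: 0.45
```

Call:
servo_tool:
  deltas:
    - [[0.03, -0.003, 0, 0], [0.06, -0.006, 0, 0], [0.09, -0.009, 0, 0], [0.11, -0.011, 0, 0], [0.13, -0.013, 0, 0]]

```text
time: 27.85
eef_pos: [0.5358, 0.0842, 0.0075]
tcp_rot: [-0.474, 0.524, 0.474, 0.524]
contact_force: [-1.3, 0.8, -0.4]
opening: 0.452
```

Call:
servo_tool:
  deltas:
    - [[0.01, -0.001, 0, 0], [0.015, -0.0015, 0, 0], [0.02, -0.002, 0, 0], [0.025, -0.0025, 0, 0], [0.03, -0.003, 0, 0]]

```text
time: 28.35
eef_pos: [0.5377, 0.0841, 0.0074]
tcp_rot: [-0.474, 0.525, 0.475, 0.524]
contact_force: [-4.8, 0.2, 3.4]
opening: 0.45
```

Call:
servo_tool:
  deltas:
    - [[0.005, 0, 0, 0], [0.01, -0.001, 0, 0], [0.015, -0.0015, 0, 0], [0.015, -0.0015, 0, 0], [0.015, -0.0015, 0, 0]]

```text
time: 28.85
eef_pos: [0.5376, 0.0841, 0.0071]
tcp_rot: [-0.472, 0.526, 0.476, 0.523]
contact_force: [-9.7, 0.3, 4.0]
opening: 0.455
```

Call:
servo_tool:
  deltas:
    - [[0.005, 0, 0, 0], [0.01, -0.001, 0, 0], [0.015, -0.0015, 0, 0], [0.015, -0.0015, 0, 0], [0.015, -0.0015, 0, 0]]

```text
time: 29.35
eef_pos: [0.5374, 0.0841, 0.0067]
tcp_rot: [-0.471, 0.527, 0.477, 0.522]
contact_force: [-12.9, 1.8, 7.5]
opening: 0.451
```

Blocked at 13 N, about where full home is expected. Backing off and checking from above.

Call:
servo_tool:
  deltas:
    - [[-0.1, 0.01, 0, 0], [-0.3, 0.03, 0, 0], [-0.5, 0.05, 0.2, 0], [-0.5, 0.05, 0.6, 0], [-0.5, 0.05, 1, 0]]

```text
time: 29.85
eef_pos: [0.491, 0.0887, 0.1082]
tcp_rot: [-0.475, 0.524, 0.474, 0.524]
contact_force: [0.6, -0.1, -0.4]
opening: 0.447
```

Call:
servo_tool:
  deltas:
    - [[0, -0.3, 0.1, 0], [0, -0.6, 0.2, 0], [0, -0.9, 0.3, 0], [0, -1, 0.3, 0], [0, -1, 0.3, 0]]

```text
time: 30.35
eef_pos: [0.4923, -0.0124, 0.1381]
tcp_rot: [-0.474, 0.524, 0.473, 0.525]
contact_force: [1.0, 0.0, 0.6]
opening: 0.444
```

Call:
servo_tool:
  deltas:
    - [[0, -0.3, 0, 0], [0, -0.6, 0, 0], [0, -0.9, 0, 0], [0, -1, 0, 0], [0, -1, 0, 0]]

```text
time: 30.85
eef_pos: [0.4916, -0.1113, 0.1369]
tcp_rot: [-0.474, 0.525, 0.474, 0.525]
contact_force: [-0.4, 0.2, 0.2]
opening: 0.449
```

Run:
```python
from h import *
s=get_state();P=np.array(s['eef_pos']);print(P,s['time'],s['contact_force'])
im=read_camera("top");sc=read_camera("scene");cv2.imwrite('pics/k_top.png',im);cv2.imwrite('pics/k_scene.png',sc)
w=W(-.012,.046);g=proj("top",[[*w,.05]])[0].astype(int)
try:
    e,p=disc(im,"top",(g[0]-15,g[1]-11,g[0]+15,g[1]+17),smax=45);print(w,g,e,p,Rk(p))
except Exception as ex: print(ex)
x0,y0=255,165;t=cv2.resize(im[y0:y0+65,x0:x0+100],(800,520)[:2],interpolation=cv2.INTER_CUBIC)
t=cv2.resize(im[y0:y0+65,x0:x0+75],(450,390),interpolation=cv2.INTER_CUBIC)
a=np.linspace(0,2*np.pi,90);q=((proj("top",np.c_[w[0]+.036*np.cos(a),w[1]+.036*np.sin(a),0*a+.05])-[x0,y0]+.5)*6).astype(int);cv2.polylines(t,[q],True,(255,0,255),1)
v=cv2.resize(sc[165:230,300:358],(348,390),interpolation=cv2.INTER_CUBIC)
cv2.imwrite('pics/k.png',np.hstack([t,v]))
```

```text
[ 0.49160893 -0.11129773  0.13693312] 30.85 [-0.43928395  0.20569551  0.15259947]
[0.58079322 0.07899002] [288 198] ((287.8866882324219, 199.16702270507812), (22.753280639648438, 24.323328018188477), 88.0133285522461) [0.57799771 0.07952013 0.05      ] [-0.0148352   0.04623987]
```

View pics/k.png

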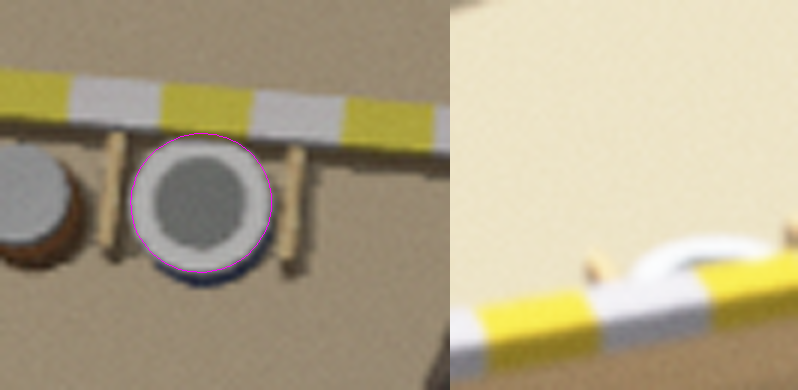

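The last picture shows the tub upright and centred in gap B. Its grey disc at (200,202) matches the drawn home circle to about 1 mm. A finger knuckle near the dividers might have caused the block, so I'll repeat the final push with shut, narrower fingers.

Call:
servo_tool:
  deltas:
    - [[0, 0.3, 0, 0], [0.05, 0.6, 0, 0], [0.1, 0.9, 0, 0], [0.1, 1, 0, 0], [0.1, 1, 0, 0]]
  claw: -1

```text
time: 31.45
eef_pos: [0.5012, -0.0092, 0.1372]
tcp_rot: [-0.475, 0.524, 0.476, 0.523]
contact_force: [-0.3, -0.1, 0.3]
opening: 0.001
```

Call:
servo_tool:
  deltas:
    - [[0, 0.3, 0, 0], [0.03, 0.6, 0, 0], [0.06, 0.9, 0, 0], [0.06, 0.98, -0.2, 0], [0.06, 0.98, -0.3, 0]]

```text
time: 31.95
eef_pos: [0.5069, 0.0872, 0.1063]
tcp_rot: [-0.475, 0.524, 0.475, 0.523]
contact_force: [-0.4, -0.2, -0.6]
opening: 0.003
```

Call:
servo_tool:
  deltas:
    - [[0, 0, -0.2, 0], [0, 0, -0.4, 0], [0, 0, -0.6, 0], [0, 0, -0.85, 0], [0, 0, -0.85, 0]]

```text
time: 32.45
eef_pos: [0.5043, 0.0855, 0.0189]
tcp_rot: [-0.472, 0.527, 0.476, 0.522]
contact_force: [-0.6, 0.3, -0.7]
opening: -0.003
```

Call:
servo_tool:
  deltas:
    - [[0.05, 0.005, 0, 0], [0.11, 0, 0, 0], [0.17, -0.005, 0, 0], [0.22, -0.01, 0, 0], [0.22, -0.01, 0, 0]]

```text
time: 32.95
eef_pos: [0.5312, 0.0855, 0.0235]
tcp_rot: [-0.475, 0.524, 0.474, 0.525]
contact_force: [0.0, 0.6, 0.9]
opening: 0.002
```

Call:
servo_tool:
  deltas:
    - [[0.01, -0.001, 0, 0], [0.02, -0.002, 0, 0], [0.03, -0.003, 0, 0], [0.04, -0.004, 0, 0], [0.04, -0.004, 0, 0]]

```text
time: 33.45
eef_pos: [0.5325, 0.0854, 0.0223]
tcp_rot: [-0.474, 0.525, 0.475, 0.524]
contact_force: [-4.6, 0.1, 2.7]
opening: 0.006
```

Call:
servo_tool:
  deltas:
    - [[0.005, 0, 0, 0], [0.01, -0.001, 0, 0], [0.015, -0.0015, 0, 0], [0.02, -0.002, 0, 0], [0.02, -0.002, 0, 0]]

```text
time: 33.95
eef_pos: [0.5325, 0.0854, 0.0223]
tcp_rot: [-0.472, 0.527, 0.477, 0.522]
contact_force: [-11.1, 0.3, 9.4]
opening: 0.0
```

Call:
servo_tool:
  deltas:
    - [[0.005, 0, 0, 0], [0.01, -0.001, 0, 0], [0.01, -0.0015, 0, 0], [0.01, -0.002, 0, 0], [0.01, -0.002, 0, 0]]

```text
time: 34.45
eef_pos: [0.5325, 0.0854, 0.0218]
tcp_rot: [-0.472, 0.527, 0.477, 0.521]
contact_force: [-12.2, 0.8, 9.5]
opening: 0.001
```

The shut-finger push is blocked in the same place (tub centre at rack x of about -0.0137 both times), so the tub is against the board. Backing off for the final checks.

Call:
servo_tool:
  deltas:
    - [[-0.1, 0.01, 0, 0], [-0.3, 0.03, 0, 0], [-0.4, 0.04, 0.2, 0], [-0.4, 0.04, 0.6, 0], [-0.4, 0.04, 1, 0]]

```text
time: 34.95
eef_pos: [0.4959, 0.0888, 0.1228]
tcp_rot: [-0.474, 0.524, 0.474, 0.524]
contact_force: [-0.0, 0.0, -0.0]
opening: -0.002
```

Call:
servo_tool:
  deltas:
    - [[0, -0.3, 0.1, 0], [0, -0.6, 0.2, 0], [0, -0.9, 0.3, 0], [0, -1, 0.3, 0], [0, -1, 0.3, 0]]

```text
time: 35.45
eef_pos: [0.4971, -0.0122, 0.1527]
tcp_rot: [-0.474, 0.525, 0.473, 0.525]
contact_force: [-0.2, -0.0, -1.7]
opening: 0.001
```

Call:
servo_tool:
  deltas:
    - [[0, -0.3, 0, 0], [0, -0.6, 0, 0], [0, -0.9, 0, 0], [0, -1, 0, 0], [0, -1, 0, 0]]

```text
time: 35.95
eef_pos: [0.4965, -0.111, 0.1518]
tcp_rot: [-0.474, 0.525, 0.474, 0.525]
contact_force: [0.7, -0.6, 0.8]
opening: 0.0
```

Run:
```python
from h import *
im=read_camera("top");s=get_state();print(s['time'],s['contact_force'],s['eef_pos'])
w=W(-.012,.046);g=proj("top",[[*w,.05]])[0]
c=blobs(im,(0,0,60),(179,45,125),(int(g[0])-9,int(g[1])-9,int(g[0])+10,int(g[1])+10));
for p,a in c: r=ray("top",p,.05)[0];print(a,r.round(4),Rk(r).round(4))
t0=cv2.imread('pics/top0.png');d=cv2.absdiff(im,t0).max(2)
for n,at in dict(jar_a=W(-.01,.138),jar_d=W(-.01,-.138),dark=(.48,.396),orange=(.512,-.384),cup=(.331,-.356),dish=(.817,.036)).items():
    x,y=proj("top",[[*at,.07]])[0].astype(int);print(n,np.percentile(d[y-14:y+14,x-14:x+14],95))
```

```text
36.0 [ 0.33081238 -0.4310786   0.26855631] [ 0.49642682 -0.11026481  0.1517768 ]
174 [0.5811 0.0797 0.05  ] [-0.0117  0.0467]
jar_a 12.0
jar_d 99.0
dark 11.0
orange 11.0
cup 12.0
dish 11.0
```

```bash
python3 -c "
from plant import *
print(sign_off())"
```

```text
the job is handed in; nothing more can be done
None
```

The blue tub is home against the back board in gap B, upright, and the job is handed in at about 36 s of the 72 s allowed.

- **Counting:** With the gripper shut, I ran the fingertip along the rail from the mid-sized red post at the -y end. It stayed on the rail at about 6 N, over gaps D and C, and stopped in the middle of the yellow stretch over the third gap, B. The tub had not moved by then.
- **Pushing:** The arm could not reach directly behind the tub at first. I used one finger of the open gripper to push it out and in front of gap B, then pushed it straight in with half-open and finally shut fingers. It was never gripped or lifted.

**Last checks**
- **Tub position:** The top camera put its centre at rack (-11.7, +46.7) mm; the ideal is (-12, +46).
- **Against the board:** Two pushes, with half-open and then shut fingers, were both blocked at the same place with 12–13 N. By the arm's own position that left the tub about 1.7 mm short of the board. The camera shows no such gap, so I put it down to calibration error.
- **Other things:** jar_a, both bottles, the cup and the dish looked unchanged from the first picture. jar_d differed, but the arm was partly over it in that view, so it is not confirmed from the final picture; the arm never went near it low down. I did not compare the spoon.

The gripper was clear of everything when I handed in.

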